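Fit the edge-polishing wheel to the optician's bench polisher

ROBOT

A 7-joint arm with a two-finger parallel gripper is mounted at the origin on the work surface. World frame = base frame: x ahead of the robot, y to its left, z up, the work surface at z = 0. Lengths are in m, angles in rad, forces in N, time in s.
With the tool pointing down it reaches from about 0.425 to 1.025 m from the base axis. Payload 3.6 kg.
Tool frame: the origin (TCP) lies at the very end of the fingers, on their centre line; the grasp point (between the pads) lies 19 mm behind it; z points along the fingers, x is the direction in which the jaws open and shut, and the axes are right-handed (so a half turn about z gives the same grasp; the last joint's range is limited). The gripper opens to 85 mm and grips with 20 to 120 N. Pads are 22 mm wide; open, the fingers measure 114 mm over their backs; the gripper's body (76 mm by 85 mm) begins 54 mm behind the grasp point. The pads swing forward as they close: fully open they stand 13 mm farther back than shut.
Start: joints at [1.127, 0.591, 0.048, 1.609, -0.033, 0.943, -0.034], TCP at [0.248, -0.681, 0.191] pointing down, gripper open.
Joint ranges: [-2.69, 2.69], [-0.47, 2.24], [-1.27, 1.36], [0.19, 2.51], [-1.53, 4.68], [0.08, 2.07], [-3.09, 3.09]. Speed limits (rad/s): [2.57, 2.57, 3.14, 3.14, 3.14, 3.14, 3.14].

INTERFACE

Orientations are given as a rotation vector (axis times angle).
In Python, from bench import get_state, camera, hand_in gives the robot as it stands. The module is installed in compiled form; this text tells all that it offers.
- The arm moves only by the shell command python3 -m creep 'ROWS' [OPENING]. ROWS is JSON, a list of rows, each a list of 2 entries, a list of its own where there are three numbers: the shift along the tool's x, y, z in cm, then the turn, a rotation vector about the tool's x, y, z in rad. A call has exactly 8 rows; each row is the pose to reach, as a shift and turn from the pose commanded when the call began, along the tool's axes at that moment; what a row does not reach only later rows make up. A row lasts 1/8 s, in which the tool goes at most 62.5 mm and 10.7 degrees, less where a joint would pass 70% of its speed; a pose out of reach is approached as far as the arm can. A call with a gripper value outside its range is refused whole. OPENING is the closure, from 0 (fully open) to 1 (shut), set as the call begins (- or left out, the last holds). The fingers move at their own pace and stop on an object; the grip force is fixed at half the most. Time passes only in rows, so rows that repeat a pose let the fingers close, or fill a call up. It gives the time, the measured TCP pose, the force and the opening at its end, in the units of the state.
- get_state(): the state, without advancing time (a new reading comes with each control period).
- camera(name): name is "scene" or "top"; returns a dict with "frame" (480x640x3 uint8, red, green, blue), "depth" (480x640 float32, m along the optical axis (not along the pixel's ray), 0 where there is no reading), "intrinsics" (3x3 intrinsics, pixels), "world_from_camera" (4x4, takes a point from camera to world coordinates). Camera axes: x right, y up, looking along -z (the intrinsics and any distortion apply to the point x, -y, -z); pixel columns grow to the right and rows downward; lengths in m; the calibration is good to about 2 mm. A picture is of the moment at which its call begins.
- hand_in(): hands the job in, once; it reports no verdict.
The state is a dict: "clock": time; "joint_pos": joint angles; "qd": joint speeds; "joint_efforts": joint torques, N m; "tool_pos": TCP position; "ee_rot": TCP orientation; "ft_force": force on the tool from outside, world axes, zero at the start; "torque": the same for the moment, N m; "opening": finger opening in m.
Only numpy, scipy, OpenCV 4.12 (cv2) and the standard library are available. Lean on these libraries where they do the work, as an engineer would, in place of code of your own. Each camera call takes 0.05 s, during which the arm holds its last target. There are 200 camera calls.

TASK

Take the polishing wheel (the head with a slotted flange and a block-shaped hub) out of the rack and fit it to the bench polisher: put its tapered shank into the upright spindle, turn it gently until the two slots drop over the spindle's dogs, then press it fully home so that the flange sits flush on the spindle face, and let go. Work gently, never loading the spindle by more than about 35 N, and leave the felt dome, the lens blank and the spectacles where they are.

Things in the scene. Friction and masses are not known exactly. Their poses are not given: they have to be found in the camera images.
- wheel_grip (a point): Centre of the hub of the loose polishing wheel (0.25 to 0.46 kg) standing upright in one of the rack's holes; z up its axis. The hub is an aluminium block 34 mm along x, 26 mm along y, 48 mm high: grasp its two flats, closing along y. Hub top 24 mm above this point. Under the hub, coaxial: a grey drum 40 mm across, 18 mm high, its top 24 mm below this point; then the flange.
- wheel_face (a point): Centre of the underside of the wheel's steel flange, 54 mm below wheel_grip, same axes. Flange 58 mm across, 12 mm thick. Two open slots, 11 mm wide, cut its rim right through at the +x and -x sides from 19.5 mm radius outward; they are alike, so half a turn makes no difference.
- wheel_tip (a point): Centre of the lower end of the wheel's steel taper shank, 40 mm below wheel_face, same axes. The shank is 32 mm across at the flange and 20 mm at this tip.
- spindle_face (a point): Centre of the top face of the polisher's upright steel spindle nose, z up, x and y along the polisher's sides. Nose 60 mm across, 44 mm tall, face 120 mm above the table. Its bore, open at the top, is 33 mm across at the face, tapered 7:24 like the shank: 0.5 mm play all round when the wheel is home, 1.5 mm while the flange rests on the dogs. The face is a firm stop for the flange.
- dog_level (a point): On the spindle axis, 7 mm above spindle_face, level with the tops of two steel dogs: opposite each other, 21 to 30 mm from the axis, each 8 mm wide. The line through them lies within 0.7 rad of this point's x axis; the exact angle is not measured. A brake of about 0.45 N m holds the spindle. The flange rests on the dogs until its slots are within about 0.06 rad of them.
- pin_level (a point): On the spindle axis, 36 mm below spindle_face: top of a stiff knock-out pin in the bore. With the slots over the dogs the wheel drops about 3 mm to it; the last 4 mm need a steady push of about 10 N in all, weight included (up to 25 N if the shank binds), and the pin stays where it is pushed. More than 35 N on the spindle is too much.
- polisher: Fixed low white cabinet, 200 (x) by 260 mm (y), deck 76 mm up, carrying the spindle nose; origin at the centre of its underside. The spindle axis is at x -20, y -35 mm from the origin.
- rack: Fixed grey block, 90 (x) by 200 (y) by 55 mm high, origin at the centre of its underside, with two 36 mm through holes 55 mm to either side of the middle along y; the wheel stands in one, the felt dome in the other, flanges on the top.
- felt_dome: Loose felt polishing dome (no hub, round top) with a plain 54 mm flange, standing in the other hole of the rack; origin at the underside of its flange, its top 45 mm higher. Leave it.
- lens_blank: Loose lens blank, a clear disc 65 mm across and 10 mm thick on the polisher's deck, beside the spindle; origin under its centre. Leave it.
- spectacles: Pair of spectacles on the table, 130 mm wide, 145 mm long, 44 mm high; origin under the bridge. Leave it.
Not all that is in view belongs to the job. Leave any green, pink or purple look-alike of the part that bears wheel_grip alone.

How it is judged:
By the outcome, as a careful person would: the job done as asked, in the order asked, and still so for the second after the job is handed in, with the robot touching nothing.
It also fails if it takes over 72 s, if anything falls off the work surface, if the arm or the gripper's body presses on something with over 40 N, if the wrist force passes 120 N, or if a joint passes its speed limit or range.

## Working session

There is one attempt and no reset: what is moved stays moved. The work goes in short steps, Python scripts to look and compute and a shell command to move; the robot and the scene stay as the last step left them, time stands still between calls to the robot, and variables do not carry over. Pictures are saved under pics/ and viewed, about 8 in all and at most 12, crops included, and the job is handed in when it is done.

```bash
mkdir -p pics
cat > h.py <<'E'
import numpy as np, cv2
from bench import get_state, camera, hand_in
def pts(c):
    d=c["depth"];K=c["intrinsics"];T=c["world_from_camera"]
    v,u=np.mgrid[0:480,0:640]
    p=np.stack([(u-K[0,2])/K[0,0]*d,-(v-K[1,2])/K[1,1]*d,-d],-1)
    w=p@T[:3,:3].T+T[:3,3]; w[d==0]=np.nan
    return w
E
python3 - <<'E'
from h import *
for n in("top","scene"):
    c=camera(n); np.savez(n+"0.npz",**c)
    cv2.imwrite(f"pics/{n}0.png",c["frame"][...,::-1])
    print(n,c["intrinsics"].round(1).tolist(),c["world_from_camera"].round(3).tolist(),[k for k in c])
print(get_state())
E
```

```text
top [[614.3, 0.0, 325.0], [0.0, 614.3, 236.6], [0.0, 0.0, 1.0]] [[-0.026, 0.984, -0.175, 0.335], [-1.0, -0.028, -0.01, -0.013], [-0.015, 0.175, 0.984, 1.35], [0.0, 0.0, 0.0, 1.0]] ['frame', 'depth', 'intrinsics', 'world_from_camera']
scene [[450.1, 0.0, 313.6], [0.0, 450.1, 247.1], [0.0, 0.0, 1.0]] [[0.358, -0.674, 0.646, 1.043], [0.934, 0.272, -0.234, -0.171], [-0.018, 0.687, 0.726, 0.651], [0.0, 0.0, 0.0, 1.0]] ['frame', 'depth', 'intrinsics', 'world_from_camera']
{'clock': 0.1, 'joint_pos': array([ 1.12750494,  0.59203329,  0.04831163,  1.60973194, -0.0332943 ,
        0.94269034, -0.03370849]), 'qd': array([ 0.0009421 , -0.0028046 ,  0.00089195, -0.00166181, -0.00095166,
       -0.00280522, -0.00095775]), 'joint_efforts': array([ 4.63647026e-03, -5.50001299e+01,  1.55321561e+00, -1.98826075e+01,
        9.71440051e-03,  3.82451661e-03, -1.64213837e-06]), 'tool_pos': array([ 0.24816644, -0.6803031 ,  0.19033705]), 'ee_rot': array([-2.57327455,  1.80030498,  0.00275536]), 'ft_force': array([-0.52593822,  0.35977269, -0.37873008]), 'torque': array([-0.02571644, -0.04686945, -0.02569542]), 'opening': 0.08556741675423085}
```

View pics/top0.png

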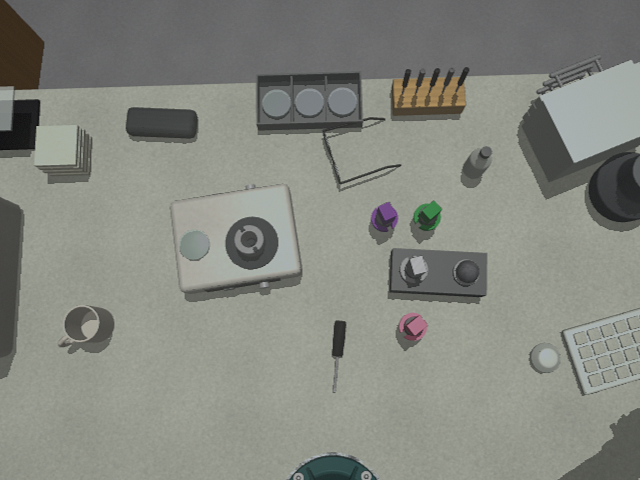

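View pics/scene0.png

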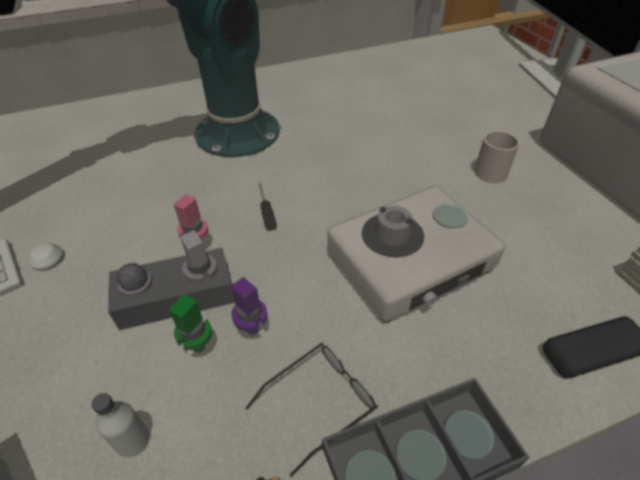

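The top view shows the wheel (grey hub) at (416,267), the spindle nose at (250,240), the felt dome at (467,270), and green, purple and pink look-alikes around the rack. Next I'll measure these from depth.

Run:
```python
from h import *
for n in("top","scene"):
    c=dict(np.load(n+"0.npz")); w=pts(c); f=c["frame"].astype(int); hsv=cv2.cvtColor(c["frame"],cv2.COLOR_RGB2HSV)
    def box(cx,cy,zl,zh,r=0.05,smax=None):
        m=(np.hypot(w[...,0]-cx,w[...,1]-cy)<r)&(w[...,2]>zl)&(w[...,2]<zh)
        if smax: m&=hsv[...,1]<smax
        return m
    if n=="top":
        W=w[267,416];S=w[225,262]; print("wheel px",W,"spn",w[239,250],"purp",w[212,386],"green",w[212,430],"pink",w[326,415],"dome",w[270,467],"lens",w[245,194])
        cx,cy=W[:2]; sx,sy=w[239,250][:2]
    m=box(cx,cy,.126,.142,.035,80); p=w[m]; 
    print(n,"hubtop",m.sum(),p.mean(0).round(4), np.median(p[:,2]))
    r=cv2.minAreaRect((p[:,:2]*1000).astype(np.float32)); print(r)
    for lo,hi in((.113,.1235),(.1245,.135)):
        m=box(sx,sy,lo,hi,.045); p=w[m]; print("spn",lo,m.sum(),p.mean(0).round(4),p.min(0).round(4),p.max(0).round(4),cv2.minEnclosingCircle((p[:,:2]*1000).astype(np.float32)))
        if lo>.12: print((p*1000).round(0)[:,:3].tolist()[:80])
    # rack box
    m=box(cx,cy-.05,.048,.06,.14); p=w[m]; print("rack",cv2.minAreaRect((p[:,:2]*1000).astype(np.float32)))
    # polisher deck
    m=box(sx,sy,.07,.082,.2); p=w[m]; print("deck",cv2.minAreaRect((p[:,:2]*1000).astype(np.float32)))
    u=[(212,386),(212,430),(326,415)]
top=cv2.imread("pics/top0.png")
a=cv2.resize(top[205:275,215:285],(420,420),interpolation=cv2.INTER_CUBIC);b=cv2.resize(top[237:302,385:450],(380,380),interpolation=cv2.INTER_CUBIC)
b=cv2.copyMakeBorder(b,0,40,0,0,cv2.BORDER_CONSTANT); cv2.imwrite("pics/crop0.png",np.hstack([a,b]))
```

```text
wheel px [ 0.48496973 -0.17966224  0.13403278] spn [0.56077148 0.15818971 0.07865106] purp [ 0.60162064 -0.12627046  0.11967106] green [ 0.59923231 -0.21620981  0.11858519] pink [ 0.36937441 -0.17359766  0.11947778] dome [ 0.47995632 -0.28747928  0.10144634] lens [0.55032174 0.27492069 0.08452172]
top hubtop 230 [ 0.4889 -0.1839  0.1328] 0.13296184782910758
((489.14398193359375, -184.23333740234375), (34.067264556884766, 26.416797637939453), 13.50445556640625)
spn 0.113 436 [0.5536 0.1545 0.1191] [0.5247 0.1247 0.1131] [0.5835 0.1839 0.1235] ((554.47119140625, 154.53919982910156), 30.764564514160156)
spn 0.1245 44 [0.5542 0.1543 0.1272] [0.5271 0.1276 0.1246] [0.5795 0.1743 0.1347] ((553.9716796875, 153.436279296875), 30.298084259033203)
[[579.0, 170.0, 127.0], [579.0, 168.0, 127.0], [577.0, 171.0, 130.0], [577.0, 170.0, 129.0], [578.0, 168.0, 126.0], [577.0, 166.0, 127.0], [577.0, 144.0, 126.0], [575.0, 172.0, 129.0], [575.0, 170.0, 129.0], [575.0, 168.0, 127.0], [575.0, 166.0, 127.0], [575.0, 163.0, 129.0], [573.0, 170.0, 129.0], [573.0, 168.0, 129.0], [573.0, 166.0, 126.0], [570.0
[... 1733 characters left out ...]
.0], [539.0, 141.0, 126.0], [540.0, 143.0, 127.0], [541.0, 142.0, 125.0], [573.0, 169.0, 127.0], [574.0, 170.0, 128.0], [572.0, 174.0, 125.0], [574.0, 166.0, 127.0], [575.0, 168.0, 126.0], [576.0, 170.0, 127.0], [576.0, 171.0, 127.0], [577.0, 173.0, 127.0], [578.0, 174.0, 127.0], [575.0, 166.0, 125.0], [578.0, 166.0, 128.0], [577.0, 169.0, 126.0], [579.0, 169.0, 128.0], [578.0, 172.0, 125.0], [580.0, 173.0, 127.0], [578.0, 169.0, 125.0], [582.0, 170.0, 128.0], [582.0, 168.0, 126.0]]
rack ((487.75946044921875, -237.99826049804688), (200.74057006835938, 272.7265930175781), 85.84342193603516)
deck ((571.7233276367188, 193.43014526367188), (197.14842224121094, 256.3916015625), 7.461246013641357)
```

View pics/crop0.png

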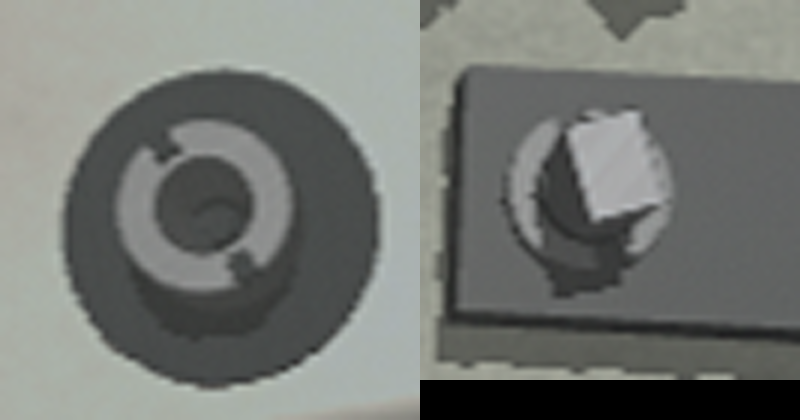

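The crop shows the nose ring with dogs at crop pixels (163,150) and (243,265), which puts their line at about 34° in the world. The hub's long axis is at about 14°. The spindle is near (0.555, 0.155) and the wheel near (0.4905, -0.1836).

```bash
cat >> h.py <<'E'
from scipy.spatial.transform import Rotation as R
def go(x,y,z,yaw):
    "shift (cm, tool axes) and turn to a pointing-down pose whose tool x has world yaw (deg)"
    s=get_state(); r=R.from_rotvec(s["ee_rot"]); a=np.radians(yaw); ca,sa=np.cos(a),np.sin(a)
    t=R.from_matrix(np.array([[ca,sa,0],[sa,-ca,0],[0,0,-1.]]))
    d=r.inv().apply(np.array([x,y,z])-s["tool_pos"])*100; q=(r.inv()*t).as_rotvec()
    m=r.as_matrix(); print("t",s["clock"],"pos",s["tool_pos"].round(4),"yaw",np.degrees(np.arctan2(m[1,0],m[0,0])).round(2),"F",s["ft_force"].round(1),"M",s["torque"].round(2),"op",round(s["opening"],4),"j7",s["joint_pos"][6].round(2))
    print("shift",d.round(2),"turn",q.round(3)); return d,q
E
python3 -c "
from h import *
go(.4905,-.1836,.19,-76)"
```

```text
t 0.1 pos [ 0.2482 -0.6803  0.1903] yaw -69.95 F [-0.5  0.4 -0.4] M [-0.03 -0.05 -0.03] op 0.0856 j7 -0.03
shift [-38.35 -39.79   0.11] turn [0.    0.002 0.106]
```

```bash
python3 -m creep '[[[-3,-3.1,0],[0,0,0.02]],[[-7,-7.3,0],[0,0,0.04]],[[-11,-11.5,0],[0,0,0.06]],[[-15,-15.6,0],[0,0,0.08]],[[-19,-19.7,0],[0,0,0.1]],[[-23,-23.9,0],[0,0,0.1]],[[-27,-28,0],[0,0,0.1]],[[-30,-31.1,0],[0,0,0.106]]]' 0
python3 -c "
from h import *
go(.4905,-.1836,.18,-76)"
```

```text
clock: 1.1
tool_pos: [0.4386, -0.2898, 0.1912]
ee_rot: [-2.477, 1.932, 0.001]
ft_force: [0.3, -0.3, 0.2]
opening: 0.0856
t 1.1 pos [ 0.4386 -0.2898  0.1912] yaw -75.9 F [ 0.3 -0.3  0.2] M [ 0.01 -0.04  0.01] op 0.0856 j7 -0.81
shift [-9.03 -7.62  1.12] turn [0.    0.001 0.002]
```

```bash
python3 -m creep '[[[-2.3,-1.9,0],[0,0,0]],[[-4.6,-3.8,0.3],[0,0,0]],[[-6.9,-5.8,0.6],[0,0,0]],[[-8.2,-6.9,0.9],[0,0,0]],[[-9,-7.6,1.1],[0,0,0]],[[-9,-7.6,1.1],[0,0,0]],[[-9,-7.6,1.1],[0,0,0]],[[-9,-7.6,1.1],[0,0,0]]]'
python3 -c "
from h import *
go(.4905,-.1836,.094,-76)
c=camera('scene')['frame'][...,::-1]; d=camera('top')['frame'][...,::-1]
z=lambda i:cv2.resize(i,(400,400),interpolation=cv2.INTER_CUBIC)
cv2.imwrite('pics/a1.png',np.hstack([z(c[130:330,80:280]),z(d[190:340,340:490])]))"
```

```text
clock: 2.1
tool_pos: [0.4894, -0.1881, 0.1805]
ee_rot: [2.473, -1.937, 0.0]
ft_force: [-0.6, 0.3, -0.4]
opening: 0.0856
t 2.1 pos [ 0.4894 -0.1881  0.1805] yaw -76.14 F [-0.6  0.3 -0.4] M [-0.01  0.03 -0.01] op 0.0856 j7 -1.05
shift [-0.42 -0.22  8.65] turn [ 0.    -0.    -0.002]
```

View pics/a1.png

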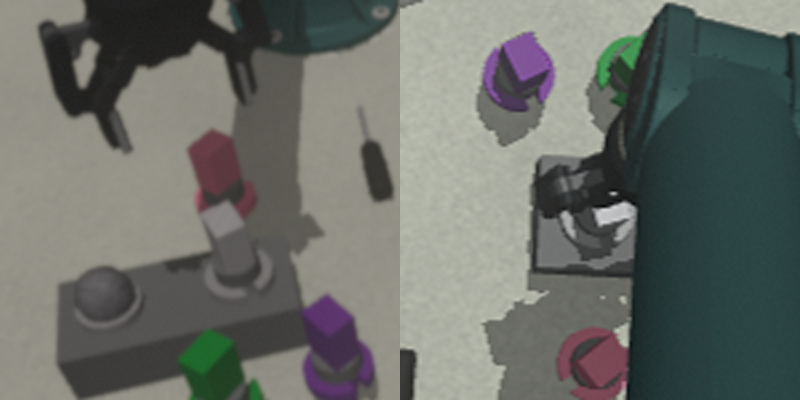

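The fingers are above and around the hub, with both pads clear of the neighbouring parts. Next I'll descend and grasp.

```bash
python3 -m creep '[[[-0.4,-0.2,0.5],[0,0,0]],[[-0.4,-0.2,2],[0,0,0]],[[-0.4,-0.2,3.5],[0,0,0]],[[-0.4,-0.2,5],[0,0,0]],[[-0.4,-0.2,6.5],[0,0,0]],[[-0.4,-0.2,7.8],[0,0,0]],[[-0.4,-0.2,8.4],[0,0,0]],[[-0.4,-0.2,8.6],[0,0,0]]]'
python3 -m creep '[[[0,0,0],[0,0,0]],[[0,0,0],[0,0,0]],[[0,0,0],[0,0,0]],[[0,0,0],[0,0,0]],[[0,0,0],[0,0,0]],[[0,0,0],[0,0,0]],[[0,0,0],[0,0,0]],[[0,0,0],[0,0,0]]]' 1
python3 -c "
from h import *
go(.4905,-.1836,.25,-76)"
```

```text
clock: 3.2
tool_pos: [0.4907, -0.1826, 0.094]
ee_rot: [2.475, -1.935, -0.001]
ft_force: [0.6, 0.2, 0.4]
opening: 0.0853
clock: 4.2
tool_pos: [0.4908, -0.1826, 0.0944]
ee_rot: [2.475, -1.935, 0.0]
ft_force: [-0.1, 0.4, 0.2]
opening: 0.0001
t 4.2 pos [ 0.4908 -0.1826  0.0944] yaw -76.03 F [-0.1  0.4  0.2] M [ 0.02 -0.03  0.  ] op 0.0001 j7 -1.06
shift [  0.09   0.05 -15.56] turn [ 0.    -0.    -0.001]
```

```bash
python3 -c "
from h import *
c=camera('scene'); w=pts(c); c=c['frame'][...,::-1]; d=camera('top')['frame'][...,::-1]
z=lambda i:cv2.resize(i,(400,400),interpolation=cv2.INTER_CUBIC)
cv2.imwrite('pics/a2.png',np.hstack([z(c[130:330,80:280]),z(d[190:340,340:490])]))"
```

```text
(no output)
```

View pics/a2.png

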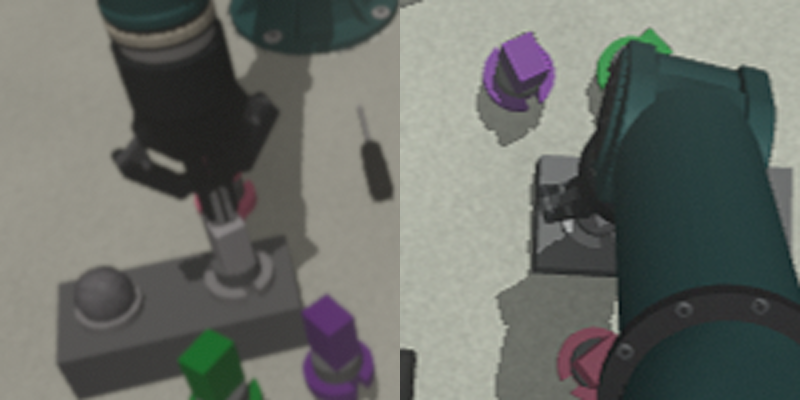

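The jaws shut on nothing. They look to be behind or above the hub, so I'll locate the fingers in the depth cloud.

```bash
python3 -c "
from h import *
c=camera('scene'); w=pts(c); f=c['frame']
for v in range(215,275,3):
    for u in (184,190,196): print(v,u,(w[v,u]*1000).round(0).astype(int),f[v,u],end=' | ')
    print()
hsv=cv2.cvtColor(f,cv2.COLOR_RGB2HSV)
m=(np.hypot(w[...,0]-.49,w[...,1]+.183)<.04)&(w[...,2]>.126)&(w[...,2]<.14)&(f.min(-1)>110); p=w[m];print(m.sum(),p.mean(0))
if len(p)>5: print(cv2.minAreaRect((p[:,:2]*1000).astype(np.float32)))
"
```

```text
215 184 [ 484 -182  179] [40 37 35] | 215 190 [ 501 -173  191] [35 35 33] | 215 196 [ 493 -164  181] [35 34 34] | 
218 184 [ 503 -183  190] [38 36 35] | 218 190 [ 501 -174  185] [36 35 35] | 218 196 [ 499 -166  180] [47 38 40] | 
221 184 [ 503 -184  184] [37 36 34] | 221 190 [ 502 -176  180] [36 36 35] | 221 196 [ 499 -167  174] [49 43 43] | 
224 184 [ 505 -185  180] [37 38 36] | 224 190 [ 497 -177  170] [61 59 57] | 224 196 [ 495 -168  165] [41 41 38] | 
227 184 [ 504 -187  173] [45 45 44] | 227 190 [ 500 -178  167] [53 53 51] | 227 196 [ 495 -169  159] [40 39 37] | 
230 184 [ 500 -188  164] [41 41 40] | 230 190 [ 501 -179  162] [53 52 51] | 230 196 [ 496 -171  153] [41 40 38] | 
233 184 [ 499 -190  157] [38 38 37] | 233 190 [ 503 -181  157] [64 62 60] | 233 196 [ 495 -172  146] [53 52 51] | 
236 184 [ 499 -191  150] [39 39 36] | 236 190 [ 502 -182  150] [76 75 74] | 236 196 [ 502 -173  146] [75 72 72] | 
239 184 [ 500 -192  145] [56 53 53] | 239 190 [ 502 -183  144] [80 79 78] | 239 196 [ 498 -175  137] [84 83 81] | 
242 184 [ 494 -194  133] [105 103 103] | 242 190 [ 503 -185  139]
[... 671 characters left out ...]
[59 59 57] | 260 190 [ 501 -193   97] [84 81 81] | 260 196 [ 509 -184  102] [92 89 89] | 
263 184 [ 475 -206   67] [69 68 66] | 263 190 [ 495 -195   84] [85 84 83] | 263 196 [ 509 -186   94] [91 88 87] | 
266 184 [ 482 -207   67] [109 105 105] | 266 190 [ 503 -196   85] [78 77 77] | 266 196 [ 509 -187   87] [87 84 84] | 
269 184 [ 487 -208   65] [117 114 112] | 269 190 [ 505 -198   80] [61 61 60] | 269 196 [ 509 -188   80] [64 62 61] | 
272 184 [ 495 -209   67] [112 110 108] | 272 190 [ 502 -200   69] [95 92 90] | 272 196 [ 511 -190   75] [65 64 63] | 
68 [ 0.50245672 -0.18134388  0.13227829]
((491.4951171875, -183.71575927734375), (32.24266052246094, 24.323040008544922), 17.077558517456055)
```

```bash
python3 -m creep '[[[0,0,0],[0,0,0]],[[0,0,0],[0,0,0]],[[0,0,0],[0,0,0]],[[0,0,0],[0,0,0]],[[0,0,0],[0,0,0]],[[0,0,0],[0,0,0]],[[0,0,0],[0,0,0]],[[0,0,0],[0,0,0]]]' 0
python3 -c "
from h import *
print(get_state()['joint_pos'])
c=camera('scene'); w=pts(c); f=c['frame'];K=c['intrinsics'];T=c['world_from_camera']
for z in range(80,300,8):
    m=(np.hypot(w[...,0]-.49,w[...,1]+.183)<.09)&(abs(w[...,2]-z/1000)<.004)&(f.max(-1)<85)
    p=w[m]*1000
    if len(p)>3: print(z,len(p),p.min(0).round(),p.max(0).round())
def pr(P):
    q=T[:3,:3].T@(np.array(P)-T[:3,3]); return (K[0,2]+K[0,0]*q[0]/-q[2],K[1,2]-K[1,1]*q[1]/-q[2])
im=f[...,::-1].copy()
s=get_state()['tool_pos']; u=pr(s); print('tcp px',u); cv2.drawMarker(im,(int(u[0]),int(u[1])),(0,0,255),0,8)
cv2.imwrite('pics/a3.png',cv2.resize(im[130:330,80:280],(600,600),interpolation=cv2.INTER_CUBIC))
"
```

```text
clock: 5.35
tool_pos: [0.4908, -0.1826, 0.0944]
ee_rot: [2.475, -1.935, -0.0]
ft_force: [0.5, 0.8, 0.9]
opening: 0.0854
[ 0.27468296  0.48532953 -0.00660977  2.13619134  0.00625875  0.52013913
 -1.06358812]
80 117 [ 479. -273.   76.] [ 512. -163.   84.]
88 46 [ 481. -273.   84.] [ 510. -164.   92.]
96 9 [ 483. -198.   93.] [ 505. -167.   99.]
104 7 [ 493. -196.  102.] [ 504. -167.  106.]
112 5 [ 493. -195.  110.] [ 502. -194.  116.]
128 9 [ 474. -194.  131.] [ 484. -175.  132.]
136 36 [ 472. -195.  132.] [ 485. -174.  134.]
152 31 [ 471. -229.  148.] [ 512. -127.  156.]
160 70 [ 471. -234.  156.] [ 515. -126.  164.]
168 79 [ 470. -235.  164.] [ 515. -126.  172.]
176 83 [ 470. -235.  172.] [ 515. -126.  180.]
184 61 [ 477. -235.  180.] [ 516. -126.  188.]
192 118 [ 482. -248.  188.] [ 519. -110.  196.]
200 343 [ 467. -255.  196.] [ 522. -108.  204.]
208 276 [ 466. -254.  204.] [ 521. -109.  212.]
216 376 [ 467. -253.  212.] [ 521. -110.  220.]
224 270 [ 476. -252.  220.] [ 521. -110.  228.]
232 330 [ 482. -251.  228.] [ 521. -112.  236.]
240 504 [ 481. -250.  236.] [ 520. -112.  244.]
248 500 [ 465. -249.  244.] [ 520. -114.  252.]
256 70 [ 467. -244.  252.] [ 518. -119.  260.]
264 138 [ 502. -218.  260.] [ 530. -147.  268.]
272 269 [ 499. -217.  268.] [ 530. -146.  276.]
280 268 [ 500. -217.  276.] [ 530. -146.  284.]
288 274 [ 498. -217.  284.] [ 530. -146.  292.]
296 281 [ 494. -218.  292.] [ 530. -146.  300.]
tcp px (np.float64(195.6348205473834), np.float64(254.94463502573325))
```

View pics/a3.png

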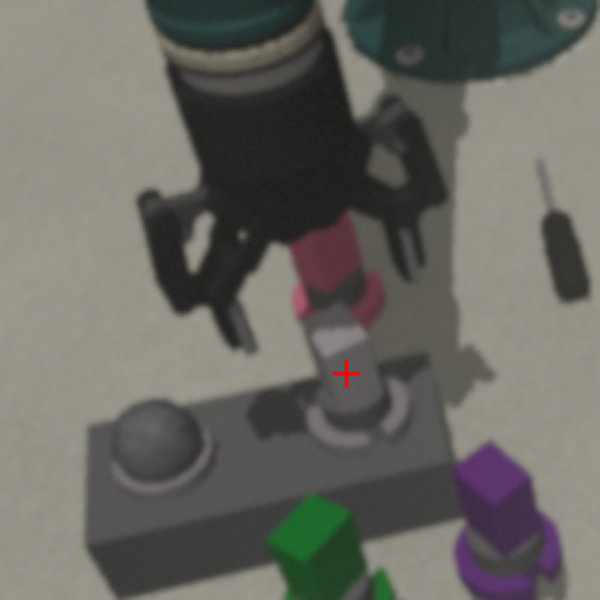

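The picture shows the open fingertips at crop (240,345) and (412,275), at z≈0.149. The reported TCP (red cross) sits about 42 mm below the real fingertips. The x and y agree, so I'll treat it as a constant z offset, go down further and recheck with depth.

```bash
python3 -m creep '[[[0,0,0.3],[0,0,0]],[[0,0,0.9],[0,0,0]],[[0,0,1.5],[0,0,0]],[[0,0,2.1],[0,0,0]],[[0,0,2.7],[0,0,0]],[[0,0,3.2],[0,0,0]],[[0,0,3.5],[0,0,0]],[[0,0,3.6],[0,0,0]]]'
python3 -c "
from h import *
go(.4905,-.1836,.094,-76)
c=camera('scene'); w=pts(c); f=c['frame']
for z in range(94,160,4):
    for s,(lo,hi) in (('L',(-.25,-.21)),('R',(-.155,-.11))):
        m=(abs(w[...,0]-.49)<.04)&(w[...,1]>lo)&(w[...,1]<hi)&(abs(w[...,2]-z/1000)<.002)&(f.max(-1)<100)
        p=w[m]*1000
        if len(p)>1: print(z,s,len(p),p.min(0).round(),p.max(0).round())
"
```

```text
clock: 6.4
tool_pos: [0.4907, -0.1826, 0.0582]
ee_rot: [2.475, -1.935, -0.0]
ft_force: [0.8, 0.3, -0.1]
opening: 0.0856
t 6.4 pos [ 0.4907 -0.1826  0.0582] yaw -76.03 F [ 0.8  0.3 -0.1] M [ 0.02 -0.04  0.  ] op 0.0856 j7 -1.07
shift [ 0.09  0.05 -3.58] turn [ 0.     0.    -0.001]
110 R 2 [ 477. -142.  111.] [ 488. -139.  111.]
114 L 4 [ 509. -228.  113.] [ 513. -224.  116.]
114 R 11 [ 473. -142.  113.] [ 491. -132.  115.]
118 L 13 [ 509. -233.  116.] [ 514. -221.  120.]
118 R 14 [ 472. -143.  116.] [ 493. -129.  120.]
122 L 19 [ 509. -234.  120.] [ 516. -222.  124.]
122 R 18 [ 471. -143.  120.] [ 492. -126.  124.]
126 L 17 [ 509. -235.  125.] [ 515. -221.  128.]
126 R 25 [ 472. -143.  124.] [ 492. -127.  128.]
130 L 16 [ 509. -235.  128.] [ 514. -222.  132.]
130 R 15 [ 473. -143.  129.] [ 492. -126.  132.]
134 L 18 [ 508. -235.  132.] [ 515. -222.  136.]
134 R 23 [ 472. -143.  132.] [ 492. -128.  136.]
138 L 16 [ 504. -237.  136.] [ 515. -223.  140.]
138 R 17 [ 473. -143.  137.] [ 492. -127.  140.]
142 L 18 [ 509. -236.  140.] [ 514. -221.  144.]
142 R 20 [ 470. -143.  140.] [ 492. -126.  143.]
146 L 14 [ 510. -235.  144.] [ 514. -222.  147.]
146 R 19 [ 475. -142.  144.] [ 492. -129.  148.]
150 L 13 [ 507. -236.  148.] [ 517. -222.  152.]
150 R 13 [ 483. -140.  148.] [ 491. -123.  152.]
154 L 17 [ 511. -238.  152.] [ 517. -222.  156.]
154 R 13 [ 483. -136.  152.] [ 494. -119.  155.]
158 L 42 [ 493. -249.  156.] [ 520. -221.  160.]
158 R 40 [ 482. -139.  156.] [ 494. -110.  160.]
```

Open tips are now at about 0.111, straddling the hub. I'll go 3 mm lower and close.

```bash
python3 -m creep '[[[0,0,0.15],[0,0,0]],[[0,0,0.3],[0,0,0]],[[0,0,0.3],[0,0,0]],[[0,0,0.3],[0,0,0]],[[0,0,0.3],[0,0,0]],[[0,0,0.3],[0,0,0]],[[0,0,0.3],[0,0,0]],[[0,0,0.3],[0,0,0]]]' 0
python3 -m creep '[[[0,0,0],[0,0,0]],[[0,0,0],[0,0,0]],[[0,0,0],[0,0,0]],[[0,0,0],[0,0,0]],[[0,0,0],[0,0,0]],[[0,0,0],[0,0,0]],[[0,0,0],[0,0,0]],[[0,0,0],[0,0,0]]]' 1
python3 -c "
from h import *
go(.4905,-.1836,.19,-76)"
```

```text
clock: 7.45
tool_pos: [0.4908, -0.1826, 0.0554]
ee_rot: [2.475, -1.935, 0.0]
ft_force: [-0.4, 0.1, 0.4]
opening: 0.0853
clock: 8.45
tool_pos: [0.4909, -0.1827, 0.0555]
ee_rot: [2.475, -1.935, 0.0]
ft_force: [0.0, 0.1, 2.7]
opening: 0.0252
t 8.45 pos [ 0.4909 -0.1827  0.0555] yaw -76.04 F [0.  0.1 2.7] M [ 0.09  0.05 -0.02] op 0.0252 j7 -1.07
shift [  0.08   0.06 -13.45] turn [-0.    -0.    -0.001]
```

Gripped at 25 mm opening. Next, lift.

```bash
python3 -m creep '[[[0,0,-0.5],[0,0,0]],[[0,0,-1.5],[0,0,0]],[[0,0,-3],[0,0,0]],[[0,0,-5],[0,0,0]],[[0,0,-7.5],[0,0,0]],[[0,0,-10],[0,0,0]],[[0,0,-12],[0,0,0]],[[0,0,-13],[0,0,0]]]'
python3 -c "
from h import *
go(.5555,.155,.19,-56)"
```

```text
clock: 9.45
tool_pos: [0.4912, -0.1828, 0.1872]
ee_rot: [-2.474, 1.934, -0.004]
ft_force: [-0.3, -0.2, -3.9]
opening: 0.0254
t 9.45 pos [ 0.4912 -0.1828  0.1872] yaw -76.03 F [-0.3 -0.2 -3.9] M [-0.04 -0.02 -0.04] op 0.0254 j7 -1.06
shift [-31.23 -14.39  -0.29] turn [-0.002 -0.002 -0.35 ]
```

```bash
python3 -m creep '[[[-2,-0.9,-0.2],[0,0,-0.02]],[[-6,-2.8,-0.3],[0,0,-0.08]],[[-11,-5.1,-0.3],[0,0,-0.14]],[[-16,-7.4,-0.3],[0,0,-0.2]],[[-21.5,-9.9,-0.3],[0,0,-0.26]],[[-26.5,-12.2,-0.3],[0,0,-0.32]],[[-30,-13.8,-0.3],[0,0,-0.35]],[[-31.2,-14.4,-0.3],[0,0,-0.35]]]'
python3 -m creep '[[[0,0,0],[0,0,0]],[[0,0,0],[0,0,0]],[[0,0,0],[0,0,0]],[[0,0,0],[0,0,0]],[[0,0,0],[0,0,0]],[[0,0,0],[0,0,0]],[[0,0,0],[0,0,0]],[[0,0,0],[0,0,0]]]'
python3 -c "
from h import *
go(.5555,.155,.175,-56)
o=[]
for n,(u,v) in (('scene',(400,210)),('top',(250,230))):
    c=camera(n); np.savez(n+'1.npz',**c); o.append(cv2.resize(c['frame'][v-60:v+60,u-60:u+60,::-1],(400,400),interpolation=cv2.INTER_CUBIC))
cv2.imwrite('pics/a4.png',np.hstack(o))"
```

```text
clock: 10.45
tool_pos: [0.5539, 0.1601, 0.1877]
ee_rot: [-2.778, 1.465, 0.004]
ft_force: [-0.1, -0.8, -3.7]
opening: 0.0251
clock: 11.45
tool_pos: [0.5552, 0.1549, 0.1884]
ee_rot: [2.774, -1.474, -0.0]
ft_force: [-0.7, -0.6, -4.1]
opening: 0.025
t 11.45 pos [0.5552 0.1549 0.1884] yaw -55.97 F [-0.7 -0.6 -4.1] M [0.03 0.02 0.01] op 0.025 j7 -1.42
shift [ 0.01 -0.03  1.34] turn [0. 0. 0.]
```

View pics/a4.png

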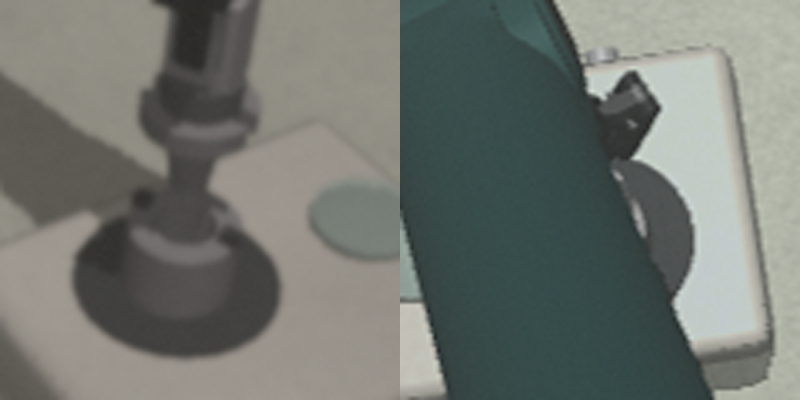

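The scene view shows the wheel hanging upright over the nose. I'll fit the flange rim and nose side from the same camera so its bias cancels.

```bash
cat > fit.py <<'E'
from h import *
from scipy.optimize import least_squares
c=dict(np.load("scene1.npz"));w=pts(c)
def fit(zl,zh,r,cx=.5555,cy=.155):
    m=(abs(w[...,2]-(zl+zh)/2)<(zh-zl)/2)&(abs(np.hypot(w[...,0]-cx,w[...,1]-cy)-r)<.006)
    p=w[m]; s=least_squares(lambda q:np.hypot(p[:,0]-q[0],p[:,1]-q[1])-r,[cx,cy],loss="soft_l1",f_scale=.001)
    s2=least_squares(lambda q:np.hypot(p[:,0]-q[0],p[:,1]-q[1])-q[2],[cx,cy,r],loss="soft_l1",f_scale=.001)
    print(zl,zh,len(p),(s.x*1000).round(1),(s2.x*1000).round(1)); return s.x
fit(.082,.115,.030); fit(.19,.199,.029); fit(.20,.217,.020)
# depth profile heights of flange underside/top on visible side
for r0,r1 in((.0295,.031),(.021,.028)):
    d=np.hypot(w[...,0]-.5555,w[...,1]-.155); m=(d>r0)&(d<r1)&(w[...,2]>.16)&(w[...,2]<.23); print(r0,np.percentile(w[m][:,2],[2,10,50,90,98]).round(4) if m.sum() else 0)
# angular gaps: outer rim points at flange height, angle histogram
a=np.degrees(np.arctan2(w[...,1]-.155,w[...,0]-.557))
d=np.hypot(w[...,0]-.557,w[...,1]-.155)
for zl,zh in((.189,.2035),):
    m=(w[...,2]>zl)&(w[...,2]<zh)&(d>.015)&(d<.033)
    for b in range(-180,180,6):
        k=m&(a>=b)&(a<b+6)
        if k.sum(): print(b,k.sum(),(np.median(d[k])*1000).round(1),(d[k].max()*1000).round(1),end=" ; ")
E
python3 fit.py
```

```text
0.082 0.115 459 [555.1 156.6] [555.2 156.5  29.9]
0.19 0.199 217 [555.1 154.8] [556.6 153.4  27.2]
0.2 0.217 242 [555.  154.8] [555.1 154.7  19.9]
0.0295 [0.1891 0.1893 0.1938 0.1976 0.1991]
0.021 [0.188  0.1928 0.1991 0.201  0.2228]
-168 1 30.0 30.0 ; -162 10 28.3 30.3 ; -138 4 25.1 28.3 ; -132 4 27.2 29.7 ; -126 8 26.0 30.1 ; -120 5 25.8 29.0 ; -114 11 27.5 30.1 ; -108 11 26.1 29.7 ; -102 13 26.8 29.8 ; -96 10 28.4 29.9 ; -90 16 27.2 30.4 ; -84 14 27.8 30.1 ; -78 19 28.2 29.7 ; -72 14 28.0 30.1 ; -66 18 27.2 28.9 ; -60 18 26.7 30.2 ; -54 18 26.7 29.6 ; -48 17 27.7 29.5 ; -42 20 26.4 29.2 ; -36 18 27.1 29.0 ; -30 18 26.1 30.3 ; -24 17 27.0 28.7 ; -18 16 26.9 29.1 ; -12 16 26.2 28.9 ; -6 18 26.9 28.1 ; 0 18 24.9 28.3 ; 6 15 26.4 28.6 ; 12 10 26.7 27.9 ; 18 9 26.6 27.3 ; 24 3 23.2 24.4 ; 30 4 18.2 19.1 ; 36 1 18.3 18.3 ; 42 13 24.9 27.6 ; 48 20 22.6 26.8 ; 54 10 23.3 27.6 ; 60 3 21.7 23.2 ; 66 5 25.5 26.9 ; 72 6 23.1 27.4 ; 78 4 24.7 26.9 ; 84 5 24.7 28.0 ; 90 1 27.7 27.7 ; 96 2 27.5 27.6 ;
```

Nose axis (555.1, 156.6), flange (555.1, 154.8): shift +1.7 mm in y. The slots show at about 32°, matching the dogs. Next I'll descend to just above the dogs.

```bash
python3 -m creep '[[[-0.14,-0.1,0.3],[0,0,-0.02]],[[-0.14,-0.1,1],[0,0,-0.02]],[[-0.14,-0.1,1.8],[0,0,-0.02]],[[-0.14,-0.1,2.7],[0,0,-0.02]],[[-0.14,-0.1,3.6],[0,0,-0.02]],[[-0.14,-0.1,4.5],[0,0,-0.02]],[[-0.14,-0.1,5],[0,0,-0.02]],[[-0.14,-0.1,5.2],[0,0,-0.02]]]'
python3 -m creep '[[[0,0,0.1],[0,0,0]],[[0,0,0.1],[0,0,0]],[[0,0,0.2],[0,0,0]],[[0,0,0.2],[0,0,0]],[[0,0,0.3],[0,0,0]],[[0,0,0.3],[0,0,0]],[[0,0,0.4],[0,0,0]],[[0,0,0.4],[0,0,0]]]'
python3 -c "
from h import *
go(.5552,.1566,.128,-55)
c=camera('scene');np.savez('scene1.npz',**c)"
sed -i 's/^fit(.*/fit(.082,.115,.030); fit(.135,.143,.029); fit(.148,.162,.020)/;/^# angular/,$d;/^# depth/,$d' fit.py; python3 fit.py
```

```text
clock: 12.55
tool_pos: [0.5551, 0.1566, 0.136]
ee_rot: [2.789, -1.446, -0.001]
ft_force: [0.1, -0.3, -4.1]
opening: 0.0251
clock: 13.55
tool_pos: [0.5552, 0.1566, 0.1323]
ee_rot: [2.789, -1.446, -0.0]
ft_force: [-0.2, -0.2, -4.5]
opening: 0.0255
t 13.55 pos [0.5552 0.1566 0.1323] yaw -54.83 F [-0.2 -0.2 -4.5] M [0.01 0.01 0.02] op 0.0255 j7 -1.42
shift [-0.    0.    0.43] turn [0.    0.    0.003]
0.082 0.115 464 [555.1 156.5] [555.2 156.5  29.9]
0.135 0.143 173 [554.9 155.8] [556.4 154.8  27.3]
0.148 0.162 179 [554.9 156.7] [555.7 156.2  19.2]
```

Aligned. Now I'll step down slowly while watching the force.

```bash
python3 -m creep '[[[0,0,0.05],[0,0,0]],[[0,0,0.1],[0,0,0]],[[0,0,0.15],[0,0,0]],[[0,0,0.2],[0,0,0]],[[0,0,0.25],[0,0,0]],[[0,0,0.3],[0,0,0]],[[0,0,0.35],[0,0,0]],[[0,0,0.4],[0,0,0]]]'
python3 -m creep '[[[0,0,0.03],[0,0,0]],[[0,0,0.06],[0,0,0]],[[0,0,0.09],[0,0,0]],[[0,0,0.12],[0,0,0]],[[0,0,0.15],[0,0,0]],[[0,0,0.15],[0,0,0]],[[0,0,0.15],[0,0,0]],[[0,0,0.15],[0,0,0]]]'
```

```text
clock: 14.6
tool_pos: [0.5553, 0.1566, 0.1284]
ee_rot: [-2.789, 1.447, -0.0]
ft_force: [-0.3, -1.1, -3.9]
opening: 0.0249
clock: 15.6
tool_pos: [0.5553, 0.1566, 0.1269]
ee_rot: [2.789, -1.447, 0.0]
ft_force: [0.6, -0.4, -4.9]
opening: 0.0255
```

```bash
python3 -m creep '[[[0,0,0.02],[0,0,0]],[[0,0,0.04],[0,0,0]],[[0,0,0.06],[0,0,0]],[[0,0,0.08],[0,0,0]],[[0,0,0.1],[0,0,0]],[[0,0,0.1],[0,0,0]],[[0,0,0.1],[0,0,0]],[[0,0,0.1],[0,0,0]]]'; python3 -c "
from h import *
go(.5552,.1566,.128,-55)"
```

```text
clock: 16.6
tool_pos: [0.5553, 0.1566, 0.1259]
ee_rot: [2.789, -1.446, 0.0]
ft_force: [-0.0, 0.3, -4.3]
opening: 0.0252
t 16.6 pos [0.5553 0.1566 0.1259] yaw -54.83 F [-0.   0.3 -4.3] M [-0.04 -0.01 -0.03] op 0.0252 j7 -1.42
shift [-0.    0.01 -0.21] turn [ 0.    -0.     0.003]
```

```bash
for i in 1; do python3 -m creep '[[[0,0,0.02],[0,0,0]],[[0,0,0.04],[0,0,0]],[[0,0,0.06],[0,0,0]],[[0,0,0.08],[0,0,0]],[[0,0,0.1],[0,0,0]],[[0,0,0.1],[0,0,0]],[[0,0,0.1],[0,0,0]],[[0,0,0.1],[0,0,0]]]'; done; python3 -c "
from h import *
go(.5552,.1566,.128,-55)
c=camera('scene');np.savez('scene1.npz',**c);w=pts(c)
d=np.hypot(w[...,0]-.555,w[...,1]-.1565)
m=(d>.021)&(d<.026)&(w[...,2]>.12)&(w[...,2]<.155); print(np.percentile(w[m][:,2],[5,25,50,75,95]).round(4))
"
```

```text
clock: 17.6
tool_pos: [0.5553, 0.1567, 0.1249]
ee_rot: [-2.789, 1.446, -0.0]
ft_force: [-0.5, -0.5, -4.0]
opening: 0.0253
t 17.6 pos [0.5553 0.1567 0.1249] yaw -54.83 F [-0.5 -0.5 -4. ] M [-0.01  0.01 -0.03] op 0.0253 j7 -1.42
shift [ 0.    0.01 -0.31] turn [-0.    -0.     0.003]
[0.1296 0.135  0.1359 0.1372 0.1521]
```

Flange top is at about 0.136, so the underside is at about 0.124, already below the dog tops with no contact force: the slots are over the dogs. Next I'll press against the pin in small steps.

```bash
python3 -m creep '[[[0,0,0.02],[0,0,0]],[[0,0,0.04],[0,0,0]],[[0,0,0.06],[0,0,0]],[[0,0,0.08],[0,0,0]],[[0,0,0.1],[0,0,0]],[[0,0,0.1],[0,0,0]],[[0,0,0.1],[0,0,0]],[[0,0,0.1],[0,0,0]]]'; python3 -m creep '[[[0,0,0.02],[0,0,0]],[[0,0,0.04],[0,0,0]],[[0,0,0.06],[0,0,0]],[[0,0,0.08],[0,0,0]],[[0,0,0.1],[0,0,0]],[[0,0,0.1],[0,0,0]],[[0,0,0.1],[0,0,0]],[[0,0,0.1],[0,0,0]]]'; python3 -c "
from h import *
go(.5552,.1566,.120,-55)"
```

```text
clock: 18.65
tool_pos: [0.5554, 0.1567, 0.1244]
ee_rot: [-2.789, 1.447, -0.0]
ft_force: [-1.5, -0.2, 5.6]
opening: 0.0251
clock: 19.65
tool_pos: [0.5554, 0.1567, 0.1234]
ee_rot: [-2.789, 1.446, -0.0]
ft_force: [-1.5, -1.0, 6.3]
opening: 0.0253
t 19.65 pos [0.5554 0.1567 0.1234] yaw -54.83 F [-1.5 -1.   6.3] M [-0.17  0.59  0.01] op 0.0253 j7 -1.42
shift [-0.01  0.03  0.34] turn [-0.    -0.     0.003]
```

```bash
python3 -m creep '[[[0,0,0.03],[0,0,0]],[[0,0,0.06],[0,0,0]],[[0,0,0.09],[0,0,0]],[[0,0,0.12],[0,0,0]],[[0,0,0.15],[0,0,0]],[[0,0,0.15],[0,0,0]],[[0,0,0.15],[0,0,0]],[[0,0,0.15],[0,0,0]]]'; python3 -m creep '[[[0,0,0.02],[0,0,0]],[[0,0,0.04],[0,0,0]],[[0,0,0.06],[0,0,0]],[[0,0,0.08],[0,0,0]],[[0,0,0.1],[0,0,0]],[[0,0,0.1],[0,0,0]],[[0,0,0.1],[0,0,0]],[[0,0,0.1],[0,0,0]]]'; python3 -c "
from h import *
go(.5552,.1566,.120,-55)
c=camera('scene');w=pts(c)
d=np.hypot(w[...,0]-.555,w[...,1]-.1565)
m=(d>.021)&(d<.026)&(w[...,2]>.12)&(w[...,2]<.155); print(np.percentile(w[m][:,2],[5,25,50,75,95]).round(4))
"
```

```text
clock: 20.65
tool_pos: [0.5554, 0.1567, 0.1219]
ee_rot: [-2.789, 1.446, -0.0]
ft_force: [-1.3, 0.3, 6.6]
opening: 0.0255
clock: 21.65
tool_pos: [0.5555, 0.1567, 0.1209]
ee_rot: [-2.789, 1.446, -0.0]
ft_force: [-1.8, -0.2, 5.2]
opening: 0.0252
t 21.65 pos [0.5555 0.1567 0.1209] yaw -54.83 F [-1.8 -0.2  5.2] M [-0.18  0.57  0.02] op 0.0252 j7 -1.43
shift [-0.    0.03  0.09] turn [-0.    -0.     0.003]
[0.126  0.131  0.1318 0.133  0.1483]
```

The wheel moves with the tool and isn't slipping. About 0.5 mm is left, so I'll take fine steps until the force rises on the stop.

```bash
for i in 1; do python3 -m creep '[[[0,0,0.01],[0,0,0]],[[0,0,0.02],[0,0,0]],[[0,0,0.03],[0,0,0]],[[0,0,0.03],[0,0,0]],[[0,0,0.03],[0,0,0]],[[0,0,0.03],[0,0,0]],[[0,0,0.03],[0,0,0]],[[0,0,0.03],[0,0,0]]]'; done
python3 -m creep '[[[0,0,0.01],[0,0,0]],[[0,0,0.02],[0,0,0]],[[0,0,0.02],[0,0,0]],[[0,0,0.02],[0,0,0]],[[0,0,0.02],[0,0,0]],[[0,0,0.02],[0,0,0]],[[0,0,0.02],[0,0,0]],[[0,0,0.02],[0,0,0]]]'
```

```text
clock: 22.7
tool_pos: [0.5554, 0.1567, 0.1206]
ee_rot: [-2.789, 1.446, -0.0]
ft_force: [-1.6, -0.8, 5.6]
opening: 0.0256
clock: 23.7
tool_pos: [0.5554, 0.1567, 0.1205]
ee_rot: [-2.789, 1.446, -0.0]
ft_force: [-1.1, -0.0, 5.4]
opening: 0.0253
```

```bash
python3 -m creep '[[[0,0,0.01],[0,0,0]],[[0,0,0.02],[0,0,0]],[[0,0,0.02],[0,0,0]],[[0,0,0.02],[0,0,0]],[[0,0,0.02],[0,0,0]],[[0,0,0.02],[0,0,0]],[[0,0,0.02],[0,0,0]],[[0,0,0.02],[0,0,0]]]'
python3 -m creep '[[[0,0,0.01],[0,0,0]],[[0,0,0.02],[0,0,0]],[[0,0,0.02],[0,0,0]],[[0,0,0.02],[0,0,0]],[[0,0,0.02],[0,0,0]],[[0,0,0.02],[0,0,0]],[[0,0,0.02],[0,0,0]],[[0,0,0.02],[0,0,0]]]'
```

```text
clock: 24.7
tool_pos: [0.5555, 0.1567, 0.1205]
ee_rot: [-2.789, 1.446, -0.001]
ft_force: [-2.6, -1.3, 8.0]
opening: 0.0254
clock: 25.7
tool_pos: [0.5555, 0.1567, 0.1205]
ee_rot: [-2.789, 1.447, -0.001]
ft_force: [-2.9, -0.3, 8.8]
opening: 0.0253
```

```bash
python3 -m creep '[[[0,0,0.01],[0,0,0]],[[0,0,0.02],[0,0,0]],[[0,0,0.03],[0,0,0]],[[0,0,0.04],[0,0,0]],[[0,0,0.05],[0,0,0]],[[0,0,0.05],[0,0,0]],[[0,0,0.05],[0,0,0]],[[0,0,0.05],[0,0,0]]]'
python3 -c "
from h import *
go(.5552,.1566,.120,-55)
c=camera('scene');w=pts(c)
d=np.hypot(w[...,0]-.555,w[...,1]-.1565)
m=(d>.021)&(d<.026)&(w[...,2]>.12)&(w[...,2]<.155); print(np.percentile(w[m][:,2],[5,25,50,75,95]).round(4))
"
```

```text
clock: 26.7
tool_pos: [0.5555, 0.1567, 0.1205]
ee_rot: [-2.789, 1.447, -0.001]
ft_force: [-2.9, -0.9, 12.3]
opening: 0.0257
t 26.7 pos [0.5555 0.1567 0.1205] yaw -54.83 F [-2.9 -0.9 12.3] M [-0.19  1.05  0.01] op 0.0257 j7 -1.43
shift [-0.    0.03  0.05] turn [-0.    -0.     0.003]
[0.1267 0.1309 0.1316 0.1333 0.1466]
```

Firm stop: z stays at 0.1205 while force rises to about 16 N in all. I'll ease the preload, release and retreat.

```bash
python3 -m creep '[[[0,0,-0.02],[0,0,0]],[[0,0,-0.04],[0,0,0]],[[0,0,-0.05],[0,0,0]],[[0,0,-0.05],[0,0,0]],[[0,0,-0.05],[0,0,0]],[[0,0,-0.05],[0,0,0]],[[0,0,-0.05],[0,0,0]],[[0,0,-0.05],[0,0,0]]]'
python3 -m creep '[[[0,0,0],[0,0,0]],[[0,0,0],[0,0,0]],[[0,0,0],[0,0,0]],[[0,0,0],[0,0,0]],[[0,0,0],[0,0,0]],[[0,0,0],[0,0,0]],[[0,0,0],[0,0,0]],[[0,0,0],[0,0,0]]]' 0
python3 -m creep '[[[0,0,-0.5],[0,0,0]],[[0,0,-2],[0,0,0]],[[0,0,-4],[0,0,0]],[[0,0,-6],[0,0,0]],[[0,0,-8],[0,0,0]],[[0,0,-10],[0,0,0]],[[0,0,-11],[0,0,0]],[[0,0,-11],[0,0,0]]]'
python3 -m creep '[[[0,4,0],[0,0,0]],[[0,8,0],[0,0,0]],[[3,10,0],[0,0,0]],[[6,11,0],[0,0,0]],[[9,11,0],[0,0,0]],[[12,11,0],[0,0,0]],[[13,11,0],[0,0,0]],[[13,11,0],[0,0,0]]]'
python3 -c "
from h import *
go(.5552,.1566,.120,-55)
o=[]
for n,(u,v) in (('scene',(400,210)),('top',(250,230))):
    c=camera(n); np.savez(n+'1.npz',**c); o.append(cv2.resize(c['frame'][v-60:v+60,u-60:u+60,::-1],(400,400),interpolation=cv2.INTER_CUBIC))
    w=pts(c); d=np.hypot(w[...,0]-.555,w[...,1]-.1565)
    for l,h,a,b in((.021,.028,.125,.14),(0,.012,.18,.215)):
        m=(d>l)&(d<h)&(w[...,2]>a)&(w[...,2]<b); print(n,m.sum(),np.percentile(w[m][:,2],[5,25,50,75,95]).round(4) if m.any() else '')
cv2.imwrite('pics/a5.png',np.hstack(o))"
```

```text
clock: 27.75
tool_pos: [0.5555, 0.1567, 0.1205]
ee_rot: [-2.788, 1.447, -0.001]
ft_force: [-2.1, -1.0, 8.4]
opening: 0.0254
clock: 28.75
tool_pos: [0.5553, 0.1566, 0.1195]
ee_rot: [2.789, -1.446, 0.0]
ft_force: [0.1, 0.3, -0.2]
opening: 0.0852
clock: 29.75
tool_pos: [0.5558, 0.1568, 0.2306]
ee_rot: [-2.787, 1.446, -0.002]
ft_force: [-0.3, 0.4, -0.7]
opening: 0.0856
clock: 30.75
tool_pos: [0.5397, -0.013, 0.2289]
ee_rot: [2.788, -1.447, -0.002]
ft_force: [0.7, 0.1, 0.2]
opening: 0.0852
t 30.75 pos [ 0.5397 -0.013   0.2289] yaw -54.88 F [0.7 0.1 0.2] M [ 0.02 -0.04 -0.03] op 0.0852 j7 -1.07
shift [-12.96 -11.04  10.89] turn [0.001 0.001 0.002]
scene 182 [0.1264 0.1306 0.1313 0.1321 0.1352]
scene 112 [0.1957 0.1971 0.1976 0.1979 0.1989]
top 197 [0.1275 0.13   0.132  0.1335 0.1359]
top 121 [0.1935 0.1962 0.1979 0.1992 0.2006]
```

View pics/a5.png

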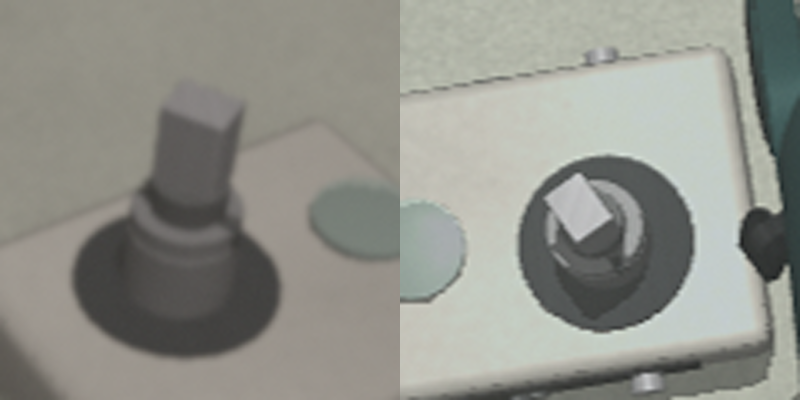

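The picture shows the wheel upright on the nose with its flange on the face. The flange top is at 0.132 and the hub top at 0.198, exactly the home heights. The lens hasn't moved.

```bash
python3 -c "
from h import *
hand_in()"
```

```text
the job is handed in; nothing more can be done
```

The polishing wheel is on the spindle, pressed home and released, and the job is handed in at about 31 s on the robot clock.

- **Fitting:** I turned the wheel about 21° on the way over, to match the dog angle seen in the images. The slots then dropped over the dogs without contact, so no turning on the dogs was needed. Pushing the pin took about 10 N in all, and the end stop showed as force rising to about 16 N with no further movement.
- **Final checks:** After I let go, both cameras put the flange top at 0.131–0.132 m and the hub top at 0.198 m; fully home is 0.132 and 0.198. The force reading returned to zero with the arm withdrawn. The lens blank looks unmoved, but I did not re-measure the felt dome or the spectacles. The arm never went near the spectacles.
- **What disagreed:** The reported TCP height read about 42 mm below the real fingertips, so my first grasp closed on air above the hub. I measured the offset from the depth image and corrected for it. The wheel also sat about 1.8 mm off the spindle axis before insertion; I corrected that by comparing both in the same camera view.

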